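# Set the air regulator and hold the filter purge on its third step

## Robot

A 7-joint arm with a two-finger parallel gripper is mounted at the origin on the work surface. World frame = base frame: x ahead of the robot, y to its left, z up, the work surface at z = 0. Lengths are in mm, angles in rad, forces in N, time in s.
With the tool pointing down it reaches from about 400 to 875 mm from the base axis. Payload 19.3 kg.
Tool frame: the origin (TCP) lies midway between the tips of the shut fingers; the grasp point (between the pads) lies 19 mm behind it; z points along the fingers, y is the direction in which the jaws open and shut (so a half turn about z gives the same grasp; the last joint's range is limited). The gripper opens to 85 mm and grips with 20 to 120 N. Pads are 22 mm wide; open, the fingers measure 114 mm over their backs; the gripper's body (76 mm by 85 mm) begins 54 mm behind the grasp point. The pads swing forward as they close: fully open they stand 13 mm farther back than shut.
Start: joints at [1.037, 0.521, -0.036, 1.599, 0.021, 1.021, -0.113], TCP at [279.566, -558.979, 231.291] pointing down, gripper open.
Joint ranges: [-2.91, 2.91], [-0.3, 2.13], [-1.5, 1.42], [0.17, 2.43], [-1.26, 4.41], [0.16, 1.93], [-2.52, 2.52]. Speed limits (rad/s): [1.89, 1.89, 2.39, 2.39, 3.01, 3.01, 3.01].

## Interface

Orientations are given as a unit quaternion [w, x, y, z].
In Python, from station import * gives the robot as it stands. Calls block until the motion is done:
- move_ptp(position, orientation): joint-space move of the TCP to a pose.
- servo_line(position, rot=None, max_speed=150): straight line of the TCP; rot=None keeps the orientation; max_speed is the mean speed in mm/s.
- set_joints(angles): joint-space move.
- open_jaws() and close(f_grip=None): open the fingers fully, or close them until they stop; f_grip is the grip in N (None keeps the last).
- dwell(seconds).
- solve_ik(position, orientation): joint angles nearest the present ones, or None.
- capture(name): name is "scene" or "top" or "wrist"; returns a dict with "img" (420x560x3 uint8, blue, green, red), "range_z" (420x560 float32, mm along the optical axis (not along the pixel's ray), 0 where there is no reading), "K" (3x3 intrinsics, pixels), "camera_from_world" (4x4, takes a point from world to camera coordinates); the wrist camera has in their place "mount" (4x4, takes a point from camera to tool coordinates, whose origin is the TCP and whose axes are the flange's). Camera axes: x right, y up, looking along -z (the intrinsics and any distortion apply to the point x, -y, -z); pixel columns grow to the right and rows downward; lengths in mm; the calibration is good to about 2 mm. The wrist camera is an equidistant fisheye: a pixel r from the principal point sees the ray r / f radians off the axis. A picture is of the moment at which its call begins: read the wrist's pose just before it.
A pose or a line that the arm cannot do raises IKError and nothing moves.
- job_done(): hands the job in, once; it reports no verdict.
Readings, each from a call of its own:
- get_clock(): time.
- get_qpos(): joint angles.
- get_joint_vel(): joint speeds.
- get_effort(): joint torques, N m.
- get_tool_pos(): TCP position.
- get_tcp_rot(): TCP orientation.
- get_wrist_force(): force on the tool from outside, world axes, zero at the start.
- get_moment(): the same for the moment, N m.
- get_grip_width(): finger opening in mm.
Only numpy, scipy, OpenCV 4.12 (cv2) and the standard library are available. Lean on these libraries where they do the work, as an engineer would, in place of code of your own. Each camera call takes 0.05 s, during which the arm holds its last target. There are 200 camera calls.

## Task

Clean the extractor's filter: turn the bar knob on the low square air regulator clockwise until its pointer lines up with the raised tab on the ring around it, and let go of it. Then, with the fingers, press the pedal of the spring-return dial on the upright grey purge station down past its first two clicks to the third, at the longest, thickest mark and short of its end stop, and finish while still holding it there, because it springs back when released. Leave the knob on its tab and everything else on the bench where it is.

Things in the scene. Friction and masses are not known exactly. Their poses are not given: they have to be found in the camera images.
- regulator: The air regulator, bolted to the bench: a square grey box 110 x 110 mm, 30 mm high, with short brass stubs on two sides. Origin: centre of its underside. It carries the knob and, around the knob, the index ring.
- knob_grip (a point): On the knob's vertical axis, 60 mm above the bench, at the height to grip. The black knob is a 54 mm disc (top 43 mm above the bench) with a bar across it, 54 mm long, 16 mm thick, from 43 to 71 mm above the bench; a white line on the bar's top marks its pointer end. The point turns with the knob: its x axis points along the bar to the pointer end, z is up. The bar is pinched across its thickness from above.
- knob_pointer (a point): The pointer end of the knob's bar, 29 mm out from the knob's axis, 41 mm above the bench; turns with the knob.
- knob (a joint): Angle of the knob in rad, 0 to 2.5, growing clockwise seen from above; it stays where it is left (friction about 0.05 N m). At the start the tab lies 0.5 to 1.5 rad further clockwise than the pointer.
- index_ring: Flat fixed aluminium ring, 92 mm across, around the knob; origin on the knob's axis, 30 mm above the bench; its x axis points from the axis to the tab.
- index_tab (a point): Top of the small dark raised tab (14 x 6 mm) on the ring, 39 mm above the bench, 39 mm out from the knob's axis.
- purge_station: The purge station, bolted to the bench: an upright grey pedestal 36 mm thick (along its x), reaching from 56 mm on its -y side to 42 mm on its +y side, 135 mm high, on a 110 x 100 mm foot plate 12 mm thick. Origin at bench level under the dial's axis. Its pedal sticks out on its -y side; z is up.
- dial_axis (a point): On the dial's level axis (which runs along the station's x), 120 mm above the bench. The dial is a 60 mm black disc on each face of the pedestal; two 8 mm steel bars run from the discs to the pedal. White marks on both faces lie behind the bars: rest, first, second and (longer and thicker) third.
- pedal_top (a point): Middle of the upper face of the pedal plate, 116 mm radially from the dial's axis; moves with it. The pedal plate is aluminium, 64 mm wide along the axis, 8 mm thick, lies radially in line with the axis and reaches from 90 to 142 mm from it; at rest it points up by 0.45 rad above level. The point's frame is parallel to the station's at rest and turns with the dial.
- purge_dial (a joint): Turn of the dial in rad: 0 at rest (pedal 0.45 rad above level), growing as the pedal goes down; level at 0.45. Clicks (detents) at 0.28, 0.57 and 0.85 rad (the third, pedal 0.40 rad below level); end stop at 1.13. A spring returns it to 0 through all the clicks when let go. Pressing at the pedal's middle takes about 2 to 6 N, up and down by 1.3 N with the clicks.
- backing_pad: Bystander: black rubber backing pad, 90 mm across, 24 mm high over its steel hub; origin under its centre.
- flange_nut: Bystander: dark steel flange nut, 38 mm across, 14 mm high; origin under its centre.
- angle_grinder: Bystander: yellow angle grinder, about 320 mm long, lying with its disc up (71 mm high); origin underneath, where the body meets the gear head.
- sanding_disc: Bystander: dark sanding disc, 125 mm across, 10 mm high; origin under its centre.
- tape_roll: Bystander: roll of tape lying flat, 90 mm across, 25 mm high; origin under its centre.
- wood_corner: Bystander: corner piece of light wood moulding, 200 x 150 mm, 22 mm high; origin underneath the middle of its long leg.
- bench_brush: Bystander: bench brush lying flat; origin underneath.

How it is judged (in metres and radians):
On the way, in this order (a step that is already met when the one before it is completed fails the run):
1. the knob's pointer lines up with the tab and the fingers are off the knob, the purge dial still near rest (horizontal distance between knob_pointer and index_tab below 0.02 m and angle between the x axis of knob_grip and the x axis of index_ring, either way round below 0.14 rad and value of joint purge_dial below 0.2 rad and contact force between the fingers and regulator below 0.2 N), for 0.2 s.
2. the fingers hold the purge dial at its third click (value of joint purge_dial between 0.74 and 0.96 rad and contact force between the fingers and purge_dial above 1.5 N), for 0.3 s.
At the end, for the whole second after the job is handed in: Knob pointer within about 0.14 rad of the tab and the knob let go; purge dial at rest between 0.74 and 0.96 rad (third click, 0.85), pushed there by the fingers on the pedal with more than 1.5 N, through the last second (all of step 2 and horizontal distance between knob_pointer and index_tab below 0.02 m and angle between the x axis of knob_grip and the x axis of index_ring, either way round below 0.14 rad and velocity of joint purge_dial between -0.15 and 0.15 rad/s and contact force between the fingers and regulator below 0.2 N); the arm keeps its last pose, push and grip.
It fails at once if a bystander on the bench is shoved aside (more than 25 mm) (distance of any of backing_pad, flange_nut, angle_grinder, sanding_disc, tape_roll, wood_corner, bench_brush from where it was at the start of the episode above 0.025 m).
It also fails if it takes over 51 s, if anything falls off the work surface, if the arm or the gripper's body presses on something with over 40 N, if the wrist force passes 120 N, or if a joint passes its speed limit or range.

## Working session

There is one attempt and no reset: what is moved stays moved. The work goes in short steps, each a Python script; the robot and the scene stay as the last script left them, time stands still between calls to the robot, and variables do not carry over. Pictures are saved under pics/ and viewed, about 8 in all and at most 12, crops included, and the job is handed in when it is done.

```bash
mkdir -p pics; cat > h.py <<'E'
from station import *
import numpy as np, cv2
def pts(c):
    K=np.array(c["K"]);T=np.linalg.inv(np.array(c["camera_from_world"]));d=c["range_z"]
    v,u=np.mgrid[0:d.shape[0],0:d.shape[1]]
    P=np.stack([(u-K[0,2])/K[0,0]*d,-(v-K[1,2])/K[1,1]*d,-d,np.ones_like(d)],-1)@T.T
    P=P[...,:3];P[d<=0]=np.nan
    return P
E
python3 - <<'E'
from h import *
for n in("scene","top"):
    c=capture(n);cv2.imwrite(f"pics/{n}.png",c["img"]);np.savez(f"{n}.npz",**c)
    T=np.linalg.inv(c["camera_from_world"]);print(n,T[:3,3],-T[:3,2],c["K"][0])
print(get_clock(),get_tool_pos(),get_tcp_rot())
E
```

```text
scene [1286.19474658   96.11735222  943.98715621] [-0.64809495 -0.00748222 -0.76152278] [482.64289025   0.         286.41687912]
top [ 476.66557279   74.30804802 1214.89477172] [ 0.09143692  0.01510084 -0.99569637] [508.16074208   0.         280.31083786]
0.1 [ 279.44541229 -558.72667149  230.81185891] [-4.70780047e-04  9.73230986e-01  2.29828644e-01 -1.42077223e-04]
```

View pics/scene.png

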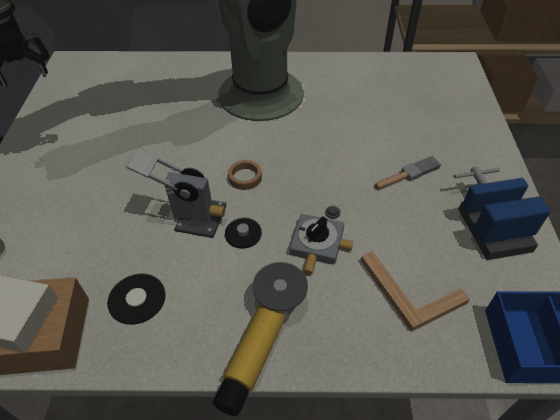

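View pics/top.png

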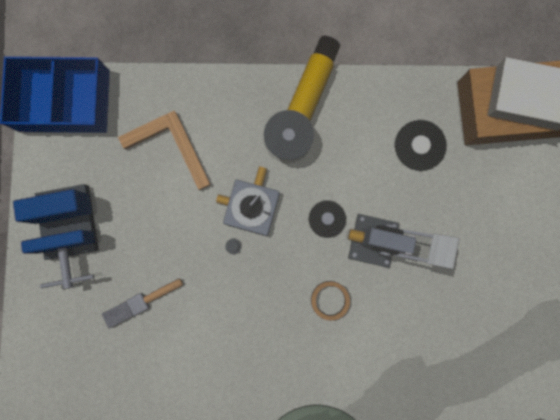

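Scene and top views show the regulator at about (251,207) in the top image and the purge station at about (392,243), with its pedal at (443,251), toward world -y. Next I'll measure both and zoom in.

```bash
cat > m.py <<'E'
from h import *
c=dict(np.load("top.npz"));P=pts(c);im=c["img"]
def rect(mask):
    mask=mask.astype(np.uint8);n,l,s,ce=cv2.connectedComponentsWithStats(mask)
    i=1+np.argmax(s[1:,4]);q=P[l==i];return cv2.minAreaRect(q[:,:2].astype(np.float32)),s[i],np.nanmean(q,0)
def win(u0,u1,v0,v1):
    w=np.zeros(im.shape[:2],bool);w[v0:v1,u0:u1]=1;return w
z=P[...,2]
np.set_printoptions(precision=1,suppress=True)
print("bench z",np.nanmedian(z[300:330,200:260]))
print("reg",rect(win(215,290,165,245)&(z>22)&(z<50)))
print("ring/knob>37",rect(win(215,290,165,245)&(z>37)))
print("bar",rect(win(215,290,165,245)&(z>58)))
print("pedestal",rect(win(345,470,210,275)&(z>120)&(z<142)))
print("pedal",rect(win(426,470,210,275)&(z>110)))
print("foot",rect(win(345,470,210,275)&(z>6)&(z<18)))
a=cv2.resize(im[165:250,210:295],None,fx=7,fy=7,interpolation=cv2.INTER_CUBIC)
cv2.imwrite("pics/reg.png",cv2.convertScaleAbs(a,alpha=1.6)[:600])
E
python3 m.py
```

```text
bench z 0.8573594408801455
reg (((614.2049560546875, 169.63018798828125), (139.5477294921875, 154.59906005859375), 75.15644073486328), array([ 216,  166,   64,   70, 2210], dtype=int32), array([593.1, 161.9,  32.6]))
ring/knob>37 (((588.51904296875, 161.5524139404297), (53.29934310913086, 53.97985076904297), 1.0237400531768799), array([239, 195,  24,  24, 435], dtype=int32), array([588.1, 159.7,  54.7]))
bar (((588.9271240234375, 161.10015869140625), (16.617446899414062, 53.33926010131836), 51.93976974487305), array([241, 195,  19,  22, 175], dtype=int32), array([588.5, 160.5,  71. ]))
pedestal (((511.9150085449219, -147.13221740722656), (98.75189208984375, 57.619903564453125), 76.17315673828125), array([367, 225,  49,  33, 924], dtype=int32), array([ 512. , -145.2,  135. ]))
pedal (((492.6486511230469, -235.99147033691406), (61.848968505859375, 63.99345016479492), 77.54151916503906), array([426, 233,  33,  36, 869], dtype=int32), array([ 491.7, -240.6,  174.4]))
foot (((482.57928466796875, -120.97793579101562), (100.27859497070312, 43.443016052246094), 76.74044799804688), array([348, 241,  45,  27, 620], dtype=int32), array([ 480.6, -115.4,   12.7]))
```

View pics/reg.png

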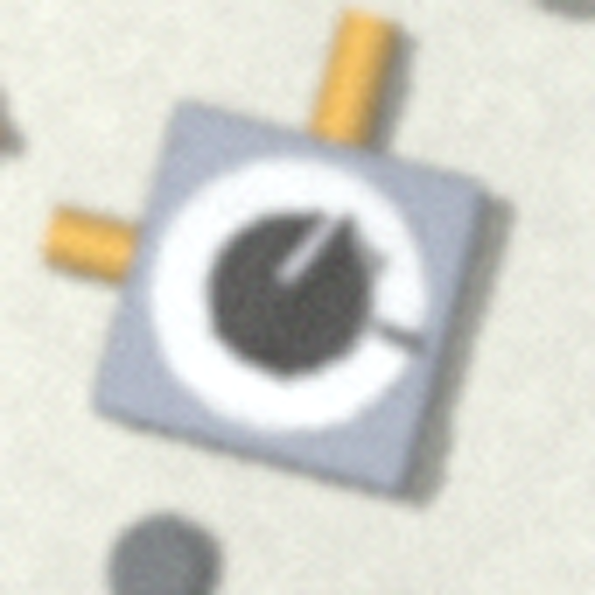

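The crop shows the white pointer line running up-right from (285,280) to (345,215). The tab is at about (400,333), which is about (267.1,212.6) in the full image. Bar size (16.6 x 53.3) and height (71) match the given ones. Next I'll compute the tab angle and check IK.

```bash
cat >> h.py <<'E'
from scipy.spatial.transform import Rotation as R
def quat(M): q=R.from_matrix(M).as_quat();return [q[3],q[0],q[1],q[2]]
def down(deg):  # tool x at heading deg, z down
    a=np.radians(deg);return quat(np.array([[np.cos(a),np.sin(a),0],[np.sin(a),-np.cos(a),0],[0,0,-1]]))
def ray(c,u,v,z):
    K=c["K"];T=np.linalg.inv(c["camera_from_world"]);d=T[:3,:3]@[(u-K[0,2])/K[0,0],-(v-K[1,2])/K[1,1],-1];o=T[:3,3]
    return o+d*(z-o[2])/d[2]
O=np.array([514.,-140.,0]);A=np.radians(76.5)
SX=np.array([np.sin(A),-np.cos(A),0]);SY=np.array([np.cos(A),np.sin(A),0]);SZ=np.array([0,0,1.])
def pedal(th,lift=0,r=116,flip=1,tilt=None):  # TCP pose on the upper face at dial angle th
    e=.45-th; rad=-np.cos(e)*SY+np.sin(e)*SZ; n=np.sin(e)*SY+np.cos(e)*SZ
    p=O+120*SZ+r*rad+(4+lift)*n
    t=e if tilt is None else tilt
    zt=-(np.sin(t)*SY+np.cos(t)*SZ); x=flip*SX; return p,quat(np.column_stack([x,np.cross(zt,x),zt]))
E
python3 - <<'E'
from h import *
np.set_printoptions(precision=2,suppress=True)
c=dict(np.load("top.npz"));C=np.array([588.9,161.1])
im=c["img"].astype(int);P=pts(c)
t=ray(c,210+400/7,165+333/7,39)[:2]-C
print("tab seed",t,np.hypot(*t),np.degrees(np.arctan2(t[1],t[0])))
# dark pixels on ring between 31 and 45 mm out
r=np.hypot(P[...,0]-C[0],P[...,1]-C[1]);g=im.mean(2)
# recast at z=39
vv,uu=np.nonzero((r>24)&(r<52)&(r>0))
Q=np.array([ray(c,u,v,39)[:2]-C for u,v in zip(uu,vv)]);rr=np.hypot(*Q.T);k=(rr>33)&(rr<44)
ang=np.degrees(np.arctan2(Q[k,1],Q[k,0]));gg=g[vv[k],uu[k]]
w=gg<np.median(gg)-40
print("median",np.median(gg));print(sorted(zip(ang[w].round(),gg[w].astype(int),rr[k][w].round())))
for a in(142,100,72,60):print(a,solve_ik([588.9,161.1,47],down(a)))
for f in(1,-1):
  for th in(0,.45,.85):
    p,q=pedal(th,0,flip=f);print(f,th,p,solve_ik(p,q))
E
```

```text
tab seed [-13.88 -38.5 ] 40.927731077480125 -109.82668224500516
median 156.66666666666666
[(np.float64(-114.0), np.int64(110), np.float64(42.0)), (np.float64(-114.0), np.int64(112), np.float64(37.0)), (np.float64(-113.0), np.int64(100), np.float64(39.0)), (np.float64(-112.0), np.int64(110), np.float64(34.0)), (np.float64(-111.0), np.int64(93), np.float64(41.0)), (np.float64(-111.0), np.int64(97), np.float64(36.0)), (np.float64(-110.0), np.int64(91), np.float64(43.0)), (np.float64(-109.0), np.int64(100), np.float64(38.0)), (np.float64(-108.0), np.int64(105), np.float64(40.0)), (np.float64(-107.0), np.int64(109), np.float64(42.0)), (np.float64(-107.0), np.int64(114), np.float64(35.0))]
142 [ 0.07  0.82 -0.66  1.74  0.66  0.81  0.  ]
100 [-0.04  0.78 -0.48  1.74  0.5   0.74 -0.61]
72 [-0.12  0.76 -0.36  1.75  0.39  0.7  -1.  ]
60 [-0.15  0.75 -0.32  1.75  0.34  0.69 -1.18]
1 0 [ 490.02 -239.87  174.06] [-0.13  0.52  0.29  1.94  0.43  0.81 -2.  ]
1 0.45 [ 486.92 -252.79  124.  ] [ 0.33  0.55  0.05  1.9  -0.04  0.7  -1.4 ]
1 0.85 [ 488.69 -245.41   78.51] [ 0.67  0.71 -0.13  1.82 -0.41  0.8  -0.93]
-1 0 [ 490.02 -239.87  174.06] [ 0.43  0.53 -0.47  1.91  0.8   1.04  0.82]
-1 0.45 [ 486.92 -252.79  124.  ] [ 0.81  0.61 -0.62  1.87  0.48  0.81  1.28]
-1 0.85 [ 488.69 -245.41   78.51] [ 1.09  0.83 -0.77  1.79  0.21  0.81  1.67]
```

Tab heading is -110.5°, 41 mm out, and the pointer is at -38°. That means a 72.4° (1.26 rad) clockwise turn, within the stated range. Acting now.

```bash
python3 - <<'E'
from h import *
np.set_printoptions(precision=2,suppress=True)
C=[588.9,161.1]
move_ptp(C+[300],down(142)); print(get_clock())
servo_line(C+[120],max_speed=200)
servo_line(C+[47],max_speed=80); print(get_tool_pos(),get_wrist_force(),get_clock())
close(20); print("grip",get_grip_width(),get_tool_pos(),get_wrist_force(),get_clock())
for a in(124,106,88,69.5):
    servo_line(C+[47],down(a)); print(a,get_tool_pos(),get_wrist_force(),get_moment(),get_clock())
open_jaws(); servo_line(C+[150],max_speed=150)
c=capture("top");cv2.imwrite("pics/top2.png",c["img"]);np.savez("top2.npz",**c);print(get_clock(),get_grip_width())
c=capture("wrist");cv2.imwrite("pics/w2.png",c["img"][:, :])
E
```

```text
2.875
[589.18 161.25  47.47] [ 0.41 -0.61 -0.04] 4.9833
grip 15.551930344653647 [589.18 161.51  47.21] [1.73 1.22 0.92] 5.6167
124 [589.35 161.7   47.23] [ 3.15  3.53 -0.13] [ 0.72 -0.67 -0.07] 6.0833
106 [589.54 161.8   47.22] [ 4.96  3.7  -1.71] [ 0.89 -1.06 -0.05] 6.55
88 [589.78 161.87  47.25] [ 7.55  3.72 -3.26] [ 1.   -1.42 -0.07] 7.0167
69.5 [590.08 161.83  47.27] [ 8.37  4.45 -4.33] [ 0.92 -1.7  -0.07] 7.4917
9.05 85.19889281916176
```

View pics/w2.png

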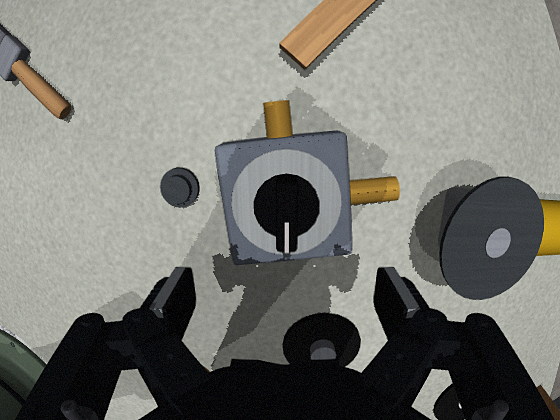

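The wrist view shows the knob's white line at (287,222)-(287,252), with the released bar hiding the tab behind it. I'll move over to the pedal and check the alignment from the fixed cameras.

```bash
python3 - <<'E'
from h import *
np.set_printoptions(precision=2,suppress=True)
servo_line([589,161,300],max_speed=250)
sol={}
for f in(1,-1):
  for th,l in((0,90),(0,15),(.45,0),(.85,0)):
    p,q=pedal(th,l,flip=f);print(f,th,solve_ik(p,q))
p,q=pedal(0,90,flip=1);move_ptp(p,q);close(20);print(get_clock(),get_tool_pos(),get_qpos())
for n in("top","scene"):
    c=capture(n);np.savez(n+"2.npz",**c)
    if n=="top":
        a=cv2.resize(c["img"][180:235,225:280],None,fx=7,fy=7,interpolation=cv2.INTER_CUBIC)
        P=pts(c);m=np.zeros(P.shape[:2],bool);m[165:245,215:290]=1;m&=P[...,2]>58
        print(cv2.minAreaRect(P[m][:,:2].astype(np.float32)))
    else: b=cv2.resize(c["img"][205:270,110:360],None,fx=3,fy=3); b0=cv2.resize(c["img"][205:260,285:350],None,fx=6,fy=6,interpolation=cv2.INTER_CUBIC)
h=385
cv2.imwrite("pics/chk.png",cv2.convertScaleAbs(np.hstack([a[:330],b0[:330]]),alpha=1.6))
E
```

```text
1 0 [-0.03  0.39  0.05  1.85  0.49  1.06 -2.06]
1 0 [ 0.    0.48  0.09  1.92  0.53  0.89 -2.09]
1 0.45 [ 0.4   0.54 -0.04  1.9   0.04  0.7  -1.47]
1 0.85 [ 0.73  0.71 -0.21  1.81 -0.34  0.79 -0.99]
-1 0 [ 0.46  0.45 -0.61  1.82  0.72  1.23  0.87]
-1 0 [ 0.48  0.53 -0.55  1.89  0.81  1.1   0.81]
-1 0.45 [ 0.83  0.62 -0.64  1.87  0.49  0.82  1.27]
-1 0.85 [ 1.13  0.85 -0.84  1.79  0.28  0.82  1.6 ]
11.9917 [ 499.16 -201.81  255.08] [-0.03  0.39  0.05  1.85  0.49  1.06 -2.06]
((588.8909912109375, 160.78480529785156), (53.11946105957031, 16.057422637939453), 69.21206665039062)
```

View pics/chk.png

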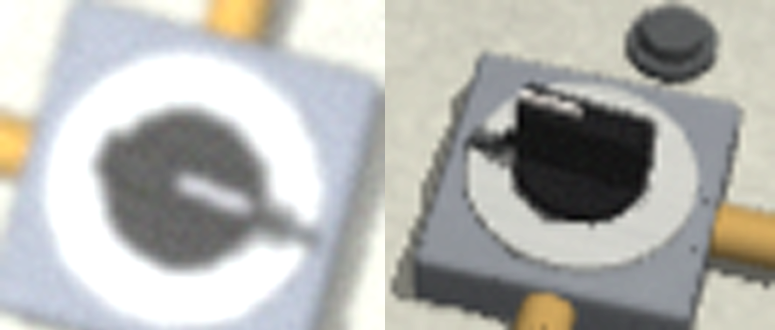

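Left crop: pointer line (180,185)→(250,210) runs straight into the tab at (300,232). The bar heading is -110.8° against -110.5° for the tab, so it's aligned. Now the pedal.

```bash
python3 - <<'E'
from h import *
np.set_printoptions(precision=2,suppress=True)
p,q=pedal(0,15);servo_line(p,q,max_speed=80)
f0=np.array(get_wrist_force());print(f0,get_clock())
for th in np.r_[0:.851:.085]:
    p,q=pedal(th,0);servo_line(p,q,max_speed=50)
    e=np.array(get_tool_pos())-p;print(round(th,3),"err",e,"dF",np.array(get_wrist_force())-f0,get_clock())
c=capture("scene");np.savez("scene3.npz",**c)
P=pts(c)-O;S=np.stack([P@SX,P@SY,P[...,2]],-1)
m=(abs(S[...,0])<36)&(abs(S[...,0])>17)&(S[...,1]<-78)&(S[...,1]>-150)&(S[...,2]>40)&(S[...,2]<130)
y,z=S[m][:,1],S[m][:,2];print(m.sum(),"line fit",np.polyfit(y,z,1),np.percentile(y,[2,98]),np.percentile(z,[2,50,98]))
cv2.imwrite("pics/s3.png",cv2.resize(c["img"][120:270,90:290],None,fx=4,fy=4,interpolation=cv2.INTER_CUBIC))
E
```

```text
[ 0.29 -0.66  0.4 ] 13.1833
0.0 err [-0.15 -0.04 -0.15] dF [-0.17  2.14  2.19] 13.6333
0.085 err [-0.21 -0.66  0.43] dF [-1.37 -0.54  4.21] 13.9833
0.17 err [-0.22 -0.16  0.15] dF [-0.28 -0.92  1.68] 14.3333
0.255 err [-0.13  0.02  0.11] dF [-0.5  -0.12  2.48] 14.6833
0.34 err [-0.04 -0.06  0.24] dF [-2.2  -1.65  4.47] 15.0333
0.425 err [-0.2  -0.08  0.11] dF [-1.13 -0.63  3.25] 15.3833
0.51 err [-0.2   0.02  0.04] dF [-1.74 -1.07  2.33] 15.7333
0.595 err [-0.12 -0.13  0.19] dF [-2.82 -2.29  4.66] 16.0833
0.68 err [-0.16 -0.22  0.1 ] dF [-1.39 -2.9   4.1 ] 16.4333
0.765 err [-0.19 -0.03 -0.01] dF [-1.77 -2.03  1.77] 16.7833
0.85 err [-0.17 -0.2   0.05] dF [-3.07 -2.22  3.  ] 17.1333
164 line fit [  0.41 122.09] [-129.3   -80.39] [64.84 80.42 90.56]
```

View pics/s3.png

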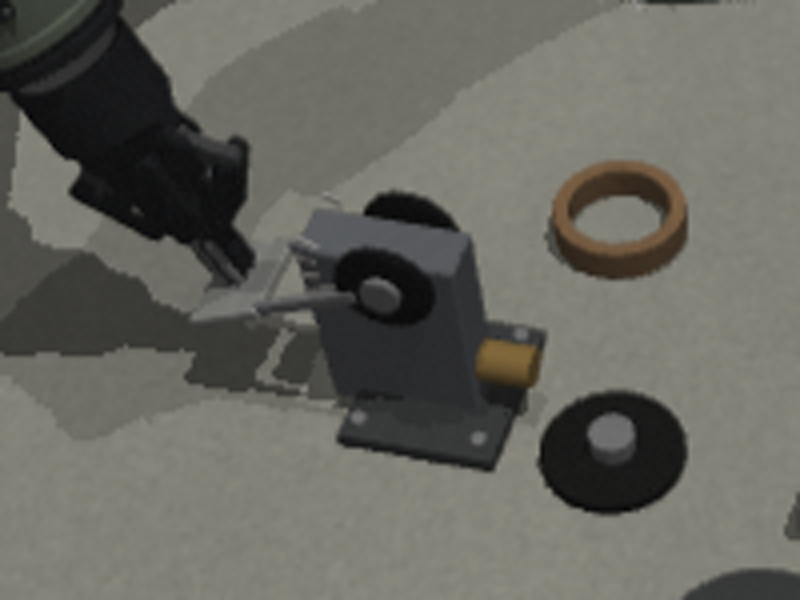

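The fingers are on the pedal plate at about (230,290). The plate fit slopes 0.39 rad below level, giving a dial angle of about 0.84, with about 3.9 N normal force. I'll check it's steady, then hand in.

```bash
python3 - <<'E'
from h import *
np.set_printoptions(precision=2,suppress=True)
f0=np.array([.29,-.66,.4]);e=-.4;n=np.sin(e)*SY+np.cos(e)*SZ
for i in range(4):
    dwell(.4);print("Fn",(np.array(get_wrist_force())-f0)@n)
c=capture("top");P=pts(c);m=np.zeros(P.shape[:2],bool);m[165:245,215:290]=1;m&=(P[...,2]>58)&(P[...,2]<80)
print(cv2.minAreaRect(P[m][:,:2].astype(np.float32)))
c=capture("scene");S=pts(c)-O;S=np.stack([S@SX,S@SY,S[...,2]],-1)
m=(abs(S[...,0])<36)&(abs(S[...,0])>17)&(S[...,1]<-78)&(S[...,1]>-150)&(S[...,2]>40)&(S[...,2]<130)
d=.45+np.arctan(np.polyfit(S[m][:,1],S[m][:,2],1)[0]);F=(np.array(get_wrist_force())-f0)@n
print("dial",d,"F",F,get_clock())
if .79<d<.91 and F>2.3: job_done();print("handed in")
E
```

```text
Fn 3.5873070673236507
Fn 4.819785692906317
Fn 4.119395567176405
Fn 4.119242695006142
((588.8226318359375, 160.672119140625), (53.80913162231445, 15.881682395935059), 69.22908020019531)
dial 0.8334422014042446 F 4.251031153122213 18.8833
the job is handed in; nothing more can be done
handed in
```

I turned the knob about 1.26 rad clockwise onto its tab and let go. Then I pressed the pedal with the closed fingers to the third click, and handed in at 18.9 s while still holding it.

- **Knob:** in the last check its bar was within about 0.3° (0.005 rad) of the tab direction, well inside the 0.14 rad allowed. The jaws had been opened and lifted clear of it.
- **Purge dial:** it measured about 0.83 rad (target 0.85, allowed 0.74 to 0.96). The pressing force was 3.6 to 4.8 N over 1.6 s, above the 1.5 N needed.
- **Other items:** I planned the arm's moves to clear the other items, and no checks failed or disagreed. I didn't re-measure each bystander's position at the end, though.

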